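# Gauge the gap of a gel-casting cassette

## Task

The comb in the top of the casting stand is a reject: pull it out from between the two upright plates and drop it into the open discard box. Then take the taper gauge from its holder, slide its blade straight down between the plates until it drags snugly (a few newtons of pinch, the spring-backed plate just giving way; do not ram it home), and finish while still gripping it, holding it upright at that depth. Leave the glassware and the bottles where they stand.

Things in the scene. Friction and masses are not known exactly. Their poses are not given: they have to be found in the camera images.
- stand: Grey casting stand, fixed to the table, foot 110 (x) x 130 (y) x 16 mm. Origin: centre of its underside, on the table; z up. The slot between the plates runs along its y axis; the plates face each other along its x axis. Plate tops are 120 mm above the table. Behind the rear plate is an 86 mm high bracket (x 36 to 48 mm).
- plate_front: Fixed upright clear plate with an aluminium upper edge, 8 mm thick, 110 mm wide (y), 100 mm high. Origin: middle of its top edge, in the plane of the inner face; the plate lies on the -x side of that plane. The inner top edge is bevelled: 4 mm wide, 4 mm deep. Axes parallel to the stand's. The gap between the two inner faces is 3.0 to 4.5 mm and differs from run to run; below the bevels it is parallel and open for 96 mm down.
- plate_rear: Spring-backed plate, mirror image of the front one: origin at the middle of its top edge, in the inner face (stand x = 0 at rest); it lies on the +x side and slides back up to 7 mm along stand +x. Pinch on a blade: 1 N plus 4 N per mm pushed back. Snug: 2 to 13 N. Drag along a sliding blade: about 1 to 1.5 times the pinch; it may fade when the blade stands still, though the pinch stays.
- comb: White plastic comb, 0.05 kg. Shoulder 28 (x) x 72 (y) x 8 mm rests on the plate tops; above it a grip rib 12 (x) x 50 (y) mm rises to 42 mm above the origin; five teeth 1.6 mm thick reach 22 mm below, loose in the gap. Origin: centre of the underside of the shoulder; z up. It pulls straight up.
- discard: Grey open-topped box fixed to the table, 150 (x) x 170 (y) x 75 mm high, wall 4 mm. Origin: centre of its underside, z up.
- holder: Grey block fixed to the table, 73 (x) x 70 (y) x 85 mm high on a 100 x 90 mm foot, with an upright 13 x 29 mm slot in which the gauge hangs. Origin: centre of its underside, z up.
- gauge: Taper gauge, 125 mm long, about 0.09 kg. Origin: middle of the blade's tip; z points from the tip up to the handle. Steel blade 24 mm wide (y), thickness (x) 2 mm at the tip growing evenly on both sides to 8 mm at z = 75 mm; flange 22 (x) x 40 (y) mm from z = 75 to 80 mm; black handle 14 (x) x 30 (y) mm from z = 80 to 125 mm. It hangs upright in the holder by its flange, the tip 10 mm above the table. Lift it straight up by 80 mm to clear the holder.
- wash_bottle: White wash bottle with a bent spout, 64 mm across, 190 mm tall; bystander. Origin: centre of its underside.
- beaker: Glass beaker, 72 mm across, 90 mm tall; bystander. Origin: centre of its underside.
- cylinder_glass: Glass measuring cylinder 184 mm tall on a 70 mm round blue foot; bystander. Origin: centre of its underside.
- jar: Small amber jar with black cap, 44 mm across, 55 mm tall; bystander. Origin: centre of its underside.
Not all that is in view belongs to the job. Several things have the shape of the comb; the one meant has the colours described above.

How it is judged:
On the way, in this order (a step that is already met when the one before it is completed fails the run):
1. the comb lies released in the discard box (x of comb in the frame of discard between -0.075 and 0.075 m and y of comb in the frame of discard between -0.085 and 0.085 m and z of comb in the frame of discard below 0.07 m and linear speed of comb below 0.1 m/s and contact force between the fingers and comb below 0.1 N), for 0.2 s.
2. the gauge is lifted out of its holder by the gripper (height (world z) of gauge above 0.09 m and contact force between the fingers and gauge above 1 N), for 0.1 s.
At the end, for the whole second after the job is handed in: Comb in the discard box. Gauge gripped, still, upright within 0.2 rad, its tip 12 to 72 mm below the plate tops and within 50 mm of the slot's middle, pinched by the rear plate with 2 to 13 N and bearing on the front plate with over 1 N (x of comb in the frame of discard between -0.075 and 0.075 m and y of comb in the frame of discard between -0.085 and 0.085 m and z of comb in the frame of discard below 0.07 m and contact force between the fingers and gauge above 1 N and linear speed of gauge below 0.01 m/s and angle between gauge's own z axis and vertical below 0.2 rad and z of gauge in the frame of stand between 0.048 and 0.108 m and y of gauge in the frame of stand between -0.05 and 0.05 m and contact force between gauge and plate_rear between 2 and 13 N and contact force between gauge and plate_front above 1 N); the arm keeps its last pose, push and grip.
It fails at once if the gauge is rammed between the plates (over 35 N on the rear plate) (contact force between gauge and plate_rear above 35 N).
It fails at once if a bystander is pushed more than 40 mm (distance of any of wash_bottle, beaker, cylinder_glass, jar from where it was at the start of the episode above 0.04 m).
It also fails if it takes over 61 s, if anything falls off the work surface, if the arm or the gripper's body presses on something with over 40 N, if the wrist force passes 120 N, or if a joint passes its speed limit or range.

## Robot

A 7-joint arm with a two-finger parallel gripper is mounted at the origin on the work surface. World frame = base frame: x ahead of the robot, y to its left, z up, the work surface at z = 0. Lengths are in m, angles in rad, forces in N, time in s.
With the tool pointing down it reaches from about 0.4 to 0.85 m from the base axis. Payload 4.5 kg.
Tool frame: the origin (TCP) lies midway between the tips of the shut fingers; the grasp point (between the pads) lies 19 mm behind it; z points along the fingers, y is the direction in which the jaws open and shut (so a half turn about z gives the same grasp; the last joint's range is limited). The gripper opens to 88 mm and grips with 3 to 60 N. Pads are 18 mm wide; open, the fingers measure 123 mm over their backs; the gripper's body (75 mm by 187 mm) begins 45 mm behind the grasp point.
Start: joints at [1.191, 0.689, -0.195, 1.565, 0.157, 0.902, -0.215], TCP at [0.251, -0.572, 0.239] pointing down, gripper open.
Joint ranges: [-3.01, 3.01], [-0.46, 2.08], [-1.47, 1.51], [0.13, 2.56], [-1, 4.14], [0.04, 2.09], [-2.66, 2.66]. Speed limits (rad/s): [2.57, 2.57, 3.14, 3.14, 3.14, 3.14, 3.14].

## Interface

Orientations are given as a unit quaternion [x, y, z, w].
In Python, from plant import r, viewer gives the robot as it stands.
- The arm moves only by the tool play_rows, never from a script. Its argument "commands" is a list of rows, each an object with "delta_rot": the turn, a rotation vector about the tool's x, y, z normalised to -1 to 1, where 1 is pi rad, a list of three; "travel": the shift along the tool's x, y, z normalised to -1 to 1, where 1 is 15 cm, a list of three; "gripper": the opening, from -1 (shut) to 1 (fully open). In form: [{"delta_rot": [wx, wy, wz], "travel": [x, y, z], "gripper": gripper}, ...]. A call has 1 to 12 rows; each row is the pose to reach, as a shift and turn from the pose commanded when the call began, along the tool's axes at that moment, turning the shorter way round; what a row does not reach only later rows make up. A row lasts 1/8 s, in which the tool goes at most 62.5 mm and 10.7 degrees, less where a joint would pass 70% of its speed; a pose out of reach is approached as far as the arm can. A call with a number of a shift or a turn outside -1 to 1 is refused whole. A call with a gripper value outside its range is refused whole. The fingers move at their own pace and stop on an object; "force" is the grip in N (left out, the last holds). Time passes only in rows, so rows that repeat a pose let the fingers close. It gives the time, the measured TCP pose, the force and the opening at its end, in the units of the state.
- r.get_state(): the state, without advancing time (a new reading comes with each control period).
- viewer.snapshot(name): name is "scene" or "top" or "wrist"; returns a dict with "color" (384x512x3 uint8, red, green, blue), "z_map" (384x512 float32, m along the optical axis (not along the pixel's ray), 0 where there is no reading), "fx", "fy", "cx", "cy" (pixels), "origin" and "attitude" of the camera in the world. Camera axes: x right, y up, looking along -z (the intrinsics and any distortion apply to the point x, -y, -z); pixel columns grow to the right and rows downward; lengths in m; the calibration is good to about 2 mm. A picture is of the moment at which its call begins.
- r.finish_job(): hands the job in, once; it reports no verdict.
Trained networks look in the newest picture that a camera, given by its name, has taken for a name from the list of things; names that differ only in an ending like _2 or _b are one class to them, and where a whole thing is asked for, a point or a joint stands for the part that bears it (a point fixed in the world has none). Each returns a list of dicts, best first, with "conf" (0 to 1); they miss things now and then, are a little off and sometimes report something else, mostly with a low value. They report only what shows in the picture. A call takes as long as a camera call. They do not tell look-alikes from the thing itself.
- viewer.outline_of(camera, label): "pixels" (384x512 bool, what is visible of it) and "at" ([column, row] in pixels, amid what is visible of it).
- viewer.pinpoint(camera, label): "at" ([column, row] in pixels: a listed point, or the origin of a listed thing).
The state is a dict: "clock": time; "q": joint angles; "qd": joint speeds; "joint_torque": joint torques, N m; "tool_pos": TCP position; "eef_rot": TCP orientation; "contact_force": force on the tool from outside, world axes, zero at the start; "moment": the same for the moment, N m; "opening": opening from 0.0 (shut) to 1.0 (fully open).
Only numpy, scipy, OpenCV 4.12 (cv2) and the standard library are available. Lean on these libraries where they do the work, as an engineer would, in place of code of your own. Each camera call takes 0.05 s, during which the arm holds its last target. There are 200 camera calls.

## Working session

There is one attempt and no reset: what is moved stays moved. The work goes in short steps, Python scripts to look and compute and a tool call to move; the robot and the scene stay as the last step left them, time stands still between calls to the robot, and variables do not carry over. Pictures are saved under pics/ and viewed, about 8 in all and at most 12, crops included, and the job is handed in when it is done.

Besides the shell and the picture viewer there is one more tool, called as name(argument=value, ...) on one line, values as JSON. play_rows: Moves the arm, as the interface text tells. Its arguments: {"type":"object","properties":{"commands":{"type":"array","items":{"type":"object","properties":{"delta_rot":{"type":"array","items":{"type":"number","minimum":-1,"maximum":1}},"travel":{"type":"array","items":{"type":"number","minimum":-1,"maximum":1}},"gripper":{"type":"number"}}}},"force":{"type":"number"}},"required":["commands"]}

```bash
mkdir -p pics
cat > h.py <<'E'
import numpy as np, cv2
from scipy.spatial.transform import Rotation as R
from plant import r, viewer
def cam(s):
    a=np.array(s["attitude"],float)
    return (R.from_quat(a).as_matrix() if a.shape==(4,) else a), np.array(s["origin"])
def cloud(s):
    z=s["z_map"]; v,u=np.indices(z.shape)
    p=np.stack([(u-s["cx"])/s["fx"]*z,-(v-s["cy"])/s["fy"]*z,-z],-1)
    M,o=cam(s); w=p@M.T+o; w[z<=0]=np.nan; return w
def save(s,n,crop=None,k=1):
    im=s["color"][...,::-1]
    if crop: im=im[crop[1]:crop[3],crop[0]:crop[2]]
    cv2.imwrite("pics/"+n+".png",cv2.resize(im,None,fx=k,fy=k,interpolation=cv2.INTER_CUBIC))
E
python3 - <<'E'
from h import *
np.set_printoptions(precision=4,suppress=True)
st=r.get_state(); print(st["tool_pos"],st["eef_rot"],st["contact_force"],st["clock"])
ims=[]
for c in("top","scene"):
    s=viewer.snapshot(c); W=cloud(s); ims.append(s["color"]); print(c,{k:s[k] for k in s if k not in("color","z_map")})
    np.savez(c+".npz",W=W,c=s["color"])
    for l in("stand","plate_front","plate_rear","comb","discard","holder","gauge","wash_bottle","beaker","cylinder_glass","jar"):
        for d in viewer.outline_of(c,l)[:4 if l=="comb" else 1]:
            m=d["pixels"]; p=W[m]; p=p[~np.isnan(p[:,0])]
            print(l,round(d["conf"],2),np.round(d["at"]),m.sum(),np.percentile(p,5,0) if len(p) else'',np.percentile(p,95,0) if len(p) else '',s["color"][m].mean(0).round())
    save(s,c,k=1.5)
E
```

```text
[ 0.251  -0.5717  0.2379] [ 0.9787  0.2055 -0.0002 -0.0009] [-0.1014 -0.0509 -0.4179] 0.0
top {'fx': 374.6354417474691, 'fy': 374.6354417474691, 'cx': 256.35138180753125, 'cy': 194.99584199641018, 'origin': array([ 0.4397, -0.0709,  1.0535]), 'attitude': array([ 0.0784, -0.0655, -0.6569,  0.747 ])}
stand 0.96 [250. 229.] 1268 [ 0.5156 -0.101   0.0138] [0.6121 0.0122 0.0894] [88. 86. 83.]
plate_front 0.44 [246. 227.] 174 [ 0.5491 -0.0929  0.0329] [0.559  0.0077 0.1205] [96. 97. 94.]
plate_rear 0.42 [238. 220.] 70 [ 0.5607 -0.0942  0.0994] [0.5755 0.011  0.1229] [133. 133. 128.]
comb 0.81 [204. 226.] 244 [0.5207 0.0858 0.0276] [0.5782 0.1204 0.0666] [ 31.  68. 137.]
comb 0.79 [212. 185.] 289 [0.6412 0.0662 0.0009] [0.697  0.1165 0.066 ] [145.  96. 113.]
comb 0.61 [271. 170.] 245 [ 0.7103 -0.0916  0.0281] [ 0.7346 -0.0328  0.0659] [ 88.  44. 105.]
discard 0.67 [124. 246.] 4203 [0.3993 0.2009 0.0018] [0.542  0.3742 0.0752] [84. 82. 79.]
gauge 0.43 [338. 248.] 141 [ 0.5158 -0.2769  0.0888] [ 0.5366 -0.2463  0.1376] [46. 44. 44.]
wash_bottle 0.81 [160. 140.] 834 [0.7338 0.2113 0.0128] [0.7
[... 1157 characters left out ...]
962 0.1073 0.0623] [176. 109. 126.]
discard 0.73 [304. 138.] 2541 [ 0.39    0.1923 -0.0021] [0.5547 0.3712 0.0697] [79. 78. 75.]
holder 0.61 [178. 232.] 1293 [ 0.5094 -0.309   0.0017] [ 0.575  -0.2271  0.0836] [87. 86. 83.]
gauge 0.59 [174. 210.] 225 [ 0.5252 -0.2824  0.0839] [ 0.5419 -0.25    0.1323] [50. 49. 48.]
wash_bottle 0.98 [367. 183.] 992 [0.7489 0.2079 0.0049] [0.7965 0.2502 0.1463] [148. 142. 129.]
beaker 0.87 [254. 259.] 1002 [ 0.733  -0.2129  0.0025] [ 0.7975 -0.1495  0.0872] [134. 138. 132.]
cylinder_glass 0.8 [143. 298.] 1128 [ 0.6485 -0.4678  0.0006] [ 0.7011 -0.4158  0.1818] [ 92. 116. 145.]
jar 0.89 [314. 228.] 321 [0.7517 0.0128 0.0031] [0.7869 0.0469 0.0544] [70. 52. 37.]
```

Run:
```python
from h import *
np.set_printoptions(precision=4,suppress=True)
def rect(P,n):
    print(n,len(P),cv2.minAreaRect((P[:,:2]*1000).astype(np.float32)),P.mean(0))
for c in("top","scene"):
    W=np.load(c+".npz")["W"].reshape(-1,3); W=W[~np.isnan(W[:,0])]
    def box(x0,x1,y0,y1,z0,z1): return W[(W[:,0]>x0)&(W[:,0]<x1)&(W[:,1]>y0)&(W[:,1]<y1)&(W[:,2]>z0)&(W[:,2]<z1)]
    print(c)
    rect(box(.5,.63,-.13,.04,.145,.18),"comb rib top")
    rect(box(.5,.63,-.13,.04,.122,.135),"comb shoulder")
    rect(box(.5,.63,-.13,.04,.112,.122),"plate tops")
    rect(box(.48,.66,-.15,.05,.010,.022),"foot")
    rect(box(.46,.6,-.33,-.2,.112,.145),"gauge handle")
    rect(box(.46,.6,-.33,-.2,.076,.086),"holder top")
    rect(box(.37,.58,.16,.4,.068,.08),"discard rim")
a=cv2.imread("pics/top.png");b=cv2.imread("pics/scene.png")
cv2.imwrite("pics/both.png",cv2.resize(np.vstack([a[150:480,100:700],b[150:480,100:700]]),(545,600)))
```

```text
top
comb rib top 119 ((564.11328125, -51.74954605102539), (11.199522018432617, 48.349609375), 6.808143615722656) [ 0.5639 -0.0528  0.1609]
comb shoulder 205 ((564.2162475585938, -42.52190399169922), (28.580347061157227, 107.83739471435547), 5.868353366851807) [ 0.5624 -0.0501  0.1285]
plate tops 109 ((562.0267333984375, -42.772525787353516), (23.19316291809082, 108.68363952636719), 5.422871112823486) [ 0.5618 -0.0266  0.1188]
foot 881 ((564.8499755859375, -41.975135803222656), (109.16088104248047, 130.07467651367188), 5.831388473510742) [ 0.546  -0.0451  0.0164]
gauge handle 83 ((528.0278930664062, -262.7250061035156), (13.84068489074707, 30.39472007751465), 22.21294403076172) [ 0.5271 -0.2606  0.1331]
holder top 393 ((528.0103149414062, -262.69842529296875), (72.80900573730469, 71.10338592529297), 22.28435516357422) [ 0.527  -0.2598  0.0842]
discard rim 491 ((469.66424560546875, 287.37445068359375), (150.17588806152344, 171.71983337402344), 12.014681816101074) [0.4714 0.2904 0.0744]
scene
comb rib top 109 ((567.3624877929688, -56.23828887939453), (16.09586524963379, 53.2067565917968
[... 199 characters left out ...]
te tops 99 ((565.8890380859375, -44.153076171875), (32.169979095458984, 111.46257781982422), 3.656121253967285) [ 0.5683 -0.0438  0.1171]
foot 354 ((568.177490234375, -46.515708923339844), (110.43453979492188, 129.05052185058594), 6.007501125335693) [ 0.5871 -0.0736  0.014 ]
gauge handle 99 ((530.7923583984375, -265.4953918457031), (16.148635864257812, 32.27361297607422), 18.218568801879883) [ 0.5331 -0.2673  0.1259]
holder top 409 ((530.7088623046875, -265.87255859375), (74.3516616821289, 72.91050720214844), 21.94183921813965) [ 0.5389 -0.2698  0.0817]
discard rim 196 ((470.8153381347656, 283.71685791015625), (154.0029754638672, 177.08465576171875), 12.18968391418457) [0.4744 0.2803 0.0708]
```

View pics/both.png

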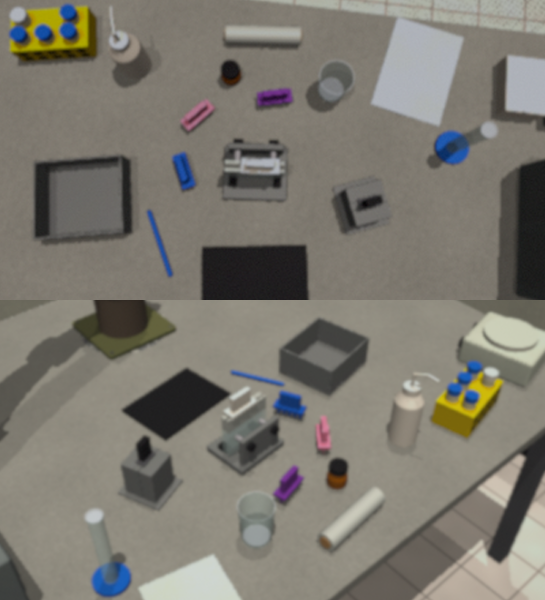

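```bash
cat >> h.py <<'E'
def go(x,y,z,yaw):
    """yaw: tool x heading deg, tool down. prints normalised travel & rot, split count"""
    st=r.get_state(); M=R.from_quat(st["eef_rot"]).as_matrix(); p=np.array(st["tool_pos"])
    T=(R.from_euler("z",yaw,degrees=True)*R.from_euler("x",180,degrees=True)).as_matrix()
    d=M.T@(np.array([x,y,z])-p)/.15; w=R.from_matrix(M.T@T).as_rotvec()/np.pi
    print("t",round(st["clock"],2),"pos",p.round(4),"travel",d.round(4),"rot",w.round(4),"F",np.round(st["contact_force"],2),"op",round(st["opening"],3))
E
python3 -c "
from h import *
go(.566,-.054,.26,95.85)"
```

```text
t 1.2 pos [ 0.2514 -0.5723  0.2387] travel [ 3.31   -2.32   -0.1419] rot [ 0.      0.     -0.4008] F [ 0.66 -0.08 -0.11] op 0.996
```

play_rows(commands=[{"delta_rot": [0,0,-0.2],"travel": [0.5,-0.35,-0.2],"gripper": 1},{"delta_rot": [0,0,-0.4],"travel": [1,-0.7,-0.4],"gripper": 1},{"delta_rot": [0,0,-0.4],"travel": [1,-0.7,-0.4],"gripper": 1},{"delta_rot": [0,0,-0.4],"travel": [1,-0.7,-0.4],"gripper": 1},{"delta_rot": [0,0,-0.4],"travel": [1,-0.7,-0.4],"gripper": 1},{"delta_rot": [0,0,-0.4],"travel": [1,-0.7,-0.4],"gripper": 1},{"delta_rot": [0,0,-0.4],"travel": [1,-0.7,-0.4],"gripper": 1},{"delta_rot": [0,0,-0.4],"travel": [1,-0.7,-0.4],"gripper": 1}])

```text
clock: 2.2
tool_pos: [0.3463, -0.4159, 0.2987]
eef_rot: [0.672, 0.741, 0.0, 0.0]
contact_force: [-0.2, -0.2, -0.2]
opening: 1.001
```

```bash
python3 -c "
from h import *
go(.566,-.054,.26,95.85)"
```

```text
t 2.2 pos [ 0.3463 -0.4159  0.2987] travel [2.258  1.6935 0.2588] rot [ 0.0001 -0.     -0.0013] F [-0.17 -0.19 -0.22] op 1.001
```

play_rows(commands=[{"travel": [0.38,0.28,0],"delta_rot": [0,0,0],"gripper": 1},{"travel": [0.75,0.565,0],"delta_rot": [0,0,0],"gripper": 1},{"travel": [0.75,0.565,0],"delta_rot": [0,0,0],"gripper": 1}])

```text
clock: 2.58
tool_pos: [0.4222, -0.2911, 0.2994]
eef_rot: [0.669, 0.743, 0.001, 0.0]
contact_force: [-0.3, -0.9, -0.7]
opening: 0.998
```

play_rows(commands=[{"travel": [0.38,0.28,0],"delta_rot": [0,0,0],"gripper": 1},{"travel": [0.75,0.565,0],"delta_rot": [0,0,0],"gripper": 1},{"travel": [0.75,0.565,0],"delta_rot": [0,0,0],"gripper": 1}])

```text
clock: 2.95
tool_pos: [0.4948, -0.1711, 0.2992]
eef_rot: [0.669, 0.743, 0.001, 0.0]
contact_force: [0.2, -0.3, 0.4]
opening: 1.001
```

play_rows(commands=[{"travel": [0.38,0.28,0.13],"delta_rot": [0,0,0],"gripper": 1},{"travel": [0.75,0.565,0.26],"delta_rot": [0,0,0],"gripper": 1},{"travel": [0.75,0.565,0.26],"delta_rot": [0,0,0],"gripper": 1},{"travel": [0.75,0.565,0.26],"delta_rot": [0,0,0],"gripper": 1},{"travel": [0.75,0.565,0.26],"delta_rot": [0,0,0],"gripper": 1}])

```text
clock: 3.58
tool_pos: [0.5652, -0.0574, 0.2597]
eef_rot: [0.672, 0.74, -0.001, 0.0]
contact_force: [0.1, 0.3, 0.3]
opening: 0.997
```

Run:
```python
from h import *
np.set_printoptions(precision=4,suppress=True)
s=viewer.snapshot("wrist"); W=cloud(s); np.savez("w1.npz",W=W,c=s["color"]); save(s,"w1",k=1.2)
P=W.reshape(-1,3);P=P[~np.isnan(P[:,0])]
print(s["origin"])
for n,a,b in(("rib",.15,.175),("should",.123,.136),("plates",.113,.122),("foot",.008,.022)):
    m=(abs(P[:,2]-(a+b)/2)<(b-a)/2)&(abs(P[:,0]-.566)<.08)&(abs(P[:,1]+.05)<.09); Q=P[m]
    if len(Q)>9: print(n,len(Q),cv2.minAreaRect((Q[:,:2]*1000).astype(np.float32)),Q.mean(0))
for l in("comb","plate_rear","plate_front"):
  for d in viewer.outline_of("wrist",l)[:2]: print(l,d["conf"],d["at"],d["pixels"].sum())
go(.566,-.054,.26,95.85)
```

```text
[0.5574 0.025  0.4061]
rib 746 ((563.7146606445312, -52.08203125), (11.926884651184082, 49.533931732177734), 5.730223178863525) [ 0.5637 -0.0502  0.162 ]
should 1149 ((563.57275390625, -52.12812805175781), (27.660255432128906, 71.77525329589844), 6.286104679107666) [ 0.5632 -0.0457  0.1284]
plates 556 ((562.5362548828125, -42.049835205078125), (19.659605026245117, 109.69338989257812), 6.007104396820068) [ 0.5591 -0.008   0.1194]
foot 3720 ((563.6275634765625, -40.93501281738281), (109.32139587402344, 128.6396942138672), 5.401782989501953) [ 0.5503 -0.0304  0.0163]
comb 0.82 [375.1, 171.8] 1236
comb 0.82 [355.7, 42.0] 1927
plate_rear 0.79 [261.2, 118.7] 252
plate_front 0.82 [251.6, 125.1] 362
t 3.77 pos [ 0.5655 -0.0564  0.2601] travel [0.0159 0.0047 0.0004] rot [ 0.0001  0.0003 -0.0017] F [-0.26  0.03 -0.07] op 1.005
```

View pics/w1.png

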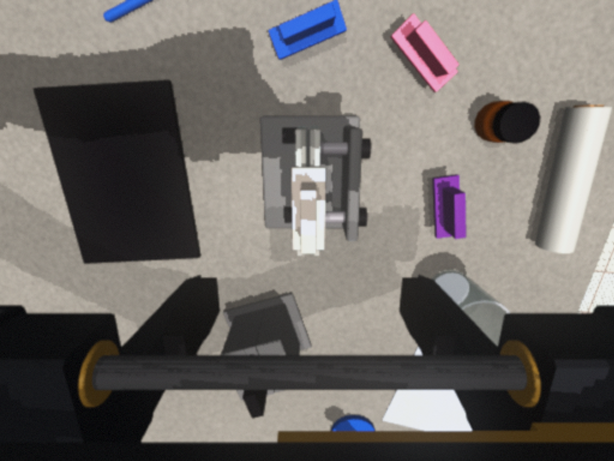

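play_rows(commands=[{"travel": [0.03,-0.01,0.4],"delta_rot": [0,0,0],"gripper": 1},{"travel": [0.03,-0.01,0.7],"delta_rot": [0,0,0],"gripper": 0.2},{"travel": [0.03,-0.01,0.83],"delta_rot": [0,0,0],"gripper": 0},{"travel": [0.03,-0.01,0.83],"delta_rot": [0,0,0],"gripper": -1},{"travel": [0.03,-0.01,0.83],"delta_rot": [0,0,0],"gripper": -1},{"travel": [0.03,-0.01,0.83],"delta_rot": [0,0,0],"gripper": -1},{"travel": [0.03,-0.01,0.83],"delta_rot": [0,0,0],"gripper": -1},{"travel": [0.03,-0.01,0.83],"delta_rot": [0,0,0],"gripper": -1}], force=20)

```text
clock: 4.78
tool_pos: [0.5641, -0.0504, 0.1357]
eef_rot: [0.671, 0.741, 0.0, 0.0]
contact_force: [0.3, -0.5, -0.3]
opening: 0.23
```

play_rows(commands=[{"travel": [0,0,0],"delta_rot": [0,0,0],"gripper": -1},{"travel": [0,0,0],"delta_rot": [0,0,0],"gripper": -1},{"travel": [0,0,0],"delta_rot": [0,0,0],"gripper": -1},{"travel": [0,0,0],"delta_rot": [0,0,0],"gripper": -1}], force=20)

```text
clock: 5.28
tool_pos: [0.564, -0.0504, 0.1353]
eef_rot: [0.671, 0.741, -0.0, 0.0]
contact_force: [-1.1, -1.2, 2.7]
opening: 0.137
```

play_rows(commands=[{"travel": [0,0,-0.1],"delta_rot": [0,0,0],"gripper": -1},{"travel": [0,0,-0.2],"delta_rot": [0,0,0],"gripper": -1},{"travel": [0,0,-0.5],"delta_rot": [0,0,0],"gripper": -1},{"travel": [0,0,-0.8],"delta_rot": [0,0,0],"gripper": -1},{"travel": [0,0,-0.8],"delta_rot": [0,0,0],"gripper": -1},{"travel": [0,0,-0.8],"delta_rot": [0,0,0],"gripper": -1}])

```text
clock: 6.02
tool_pos: [0.5634, -0.0506, 0.2553]
eef_rot: [0.671, 0.741, -0.0, 0.0]
contact_force: [-0.5, 0.2, -1.3]
opening: 0.135
```

Run:
```python
from h import *
np.set_printoptions(precision=4,suppress=True)
s=viewer.snapshot("wrist"); W=cloud(s); np.savez("w2.npz",W=W,c=s["color"]); save(s,"w2",crop=(170,50,342,384),k=1.7)
P=W.reshape(-1,3);P=P[~np.isnan(P[:,0])]
for n,a,b in(("plates",.113,.124),("foot",.008,.022)):
    m=(abs(P[:,2]-(a+b)/2)<(b-a)/2)&(abs(P[:,0]-.566)<.08)&(abs(P[:,1]+.05)<.09); Q=P[m]
    if len(Q)>9: print(n,len(Q),cv2.minAreaRect((Q[:,:2]*1000).astype(np.float32)),Q.mean(0))
go(.47,.286,.23,95.85)
```

```text
plates 1051 ((560.6188354492188, -21.24819564819336), (19.413639068603516, 67.84947967529297), 5.159713268280029) [ 0.5602 -0.0196  0.1195]
foot 4089 ((563.9017333984375, -41.165931701660156), (109.49722290039062, 128.78700256347656), 5.734221935272217) [ 0.5514 -0.0303  0.0163]
t 6.08 pos [ 0.5631 -0.0506  0.2545] travel [ 2.2949 -0.394   0.1638] rot [-0.0006  0.0001 -0.0008] F [ 0.06 -0.47 -0.76] op 0.132
```

View pics/w2.png

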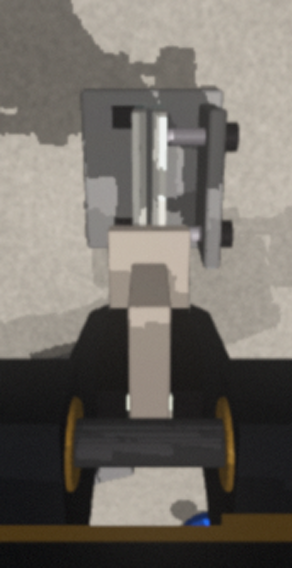

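play_rows(commands=[{"travel": [0.4,-0.06,0],"delta_rot": [0,0,0],"gripper": -1},{"travel": [0.8,-0.13,0],"delta_rot": [0,0,0],"gripper": -1},{"travel": [0.8,-0.13,0],"delta_rot": [0,0,0],"gripper": -1}])

```text
clock: 6.45
tool_pos: [0.5302, 0.0735, 0.2546]
eef_rot: [0.667, 0.745, 0.0, -0.002]
contact_force: [-0.2, -0.6, -0.2]
opening: 0.135
```

play_rows(commands=[{"travel": [0.4,-0.06,0],"delta_rot": [0,0,0],"gripper": -1},{"travel": [0.8,-0.13,0],"delta_rot": [0,0,0],"gripper": -1},{"travel": [0.8,-0.13,0],"delta_rot": [0,0,0],"gripper": -1}])

```text
clock: 6.82
tool_pos: [0.499, 0.1899, 0.2547]
eef_rot: [0.668, 0.745, 0.0, -0.002]
contact_force: [0.6, -0.1, -1.1]
opening: 0.136
```

play_rows(commands=[{"travel": [0.4,-0.06,0],"delta_rot": [0,0,0],"gripper": -1},{"travel": [0.7,-0.13,0],"delta_rot": [0,0,0],"gripper": -1},{"travel": [0.7,-0.13,0.4],"delta_rot": [0,0,0],"gripper": -1},{"travel": [0.7,-0.13,0.8],"delta_rot": [0,0,0],"gripper": -1},{"travel": [0.7,-0.13,1],"delta_rot": [0,0,0],"gripper": -1},{"travel": [0.7,-0.13,1],"delta_rot": [0,0,0],"gripper": -1}])

```text
clock: 7.58
tool_pos: [0.4706, 0.2839, 0.1024]
eef_rot: [0.672, 0.741, -0.004, 0.0]
contact_force: [0.1, -0.5, -0.6]
opening: 0.13
```

```bash
python3 -c "
from h import *
go(.47,.286,.075,95.85)"
```

```text
t 7.58 pos [0.4706 0.2839 0.1024] travel [ 0.0154 -0.0016  0.1826] rot [-0.0017  0.0016 -0.0012] F [ 0.14 -0.52 -0.64] op 0.13
```

play_rows(commands=[{"travel": [0,0,0.22],"delta_rot": [0,0,0],"gripper": -1},{"travel": [0,0,0.22],"delta_rot": [0,0,0],"gripper": -1},{"travel": [0,0,0.22],"delta_rot": [0,0,0],"gripper": 0},{"travel": [0,0,0.22],"delta_rot": [0,0,0],"gripper": 0},{"travel": [0,0,0.22],"delta_rot": [0,0,0],"gripper": 0},{"travel": [0,0,0.22],"delta_rot": [0,0,0],"gripper": 0},{"travel": [0,0,-0.3],"delta_rot": [0,0,0],"gripper": 0},{"travel": [0,0,-0.7],"delta_rot": [0,0,0],"gripper": 0},{"travel": [0,0,-1],"delta_rot": [0,0,0],"gripper": 0},{"travel": [0,0,-1],"delta_rot": [0,0,0],"gripper": 0},{"travel": [0,0,-1],"delta_rot": [0,0,0],"gripper": 0}])

```text
clock: 8.95
tool_pos: [0.4711, 0.2865, 0.2548]
eef_rot: [0.671, 0.741, -0.001, 0.0]
contact_force: [0.5, 0.3, -0.4]
opening: 0.497
```

Run:
```python
from h import *
s=viewer.snapshot("wrist"); a=s["color"]; s2=viewer.snapshot("scene"); b=cv2.resize(s2["color"][70:200,160:360],(512,333))
cv2.imwrite("pics/box.png",np.vstack([a,b])[...,::-1][:,:].copy()) if 0 else cv2.imwrite("pics/box.png",cv2.resize(np.vstack([a,b])[...,::-1],(428,600)))
go(.528,-.263,.26,112.2)
```

```text
t 9.05 pos [0.4706 0.2862 0.2537] travel [-3.6815  0.0159 -0.0348] rot [-0.0009  0.0005 -0.0916] F [-0.52 -0.25 -0.25] op 0.498
```

View pics/box.png

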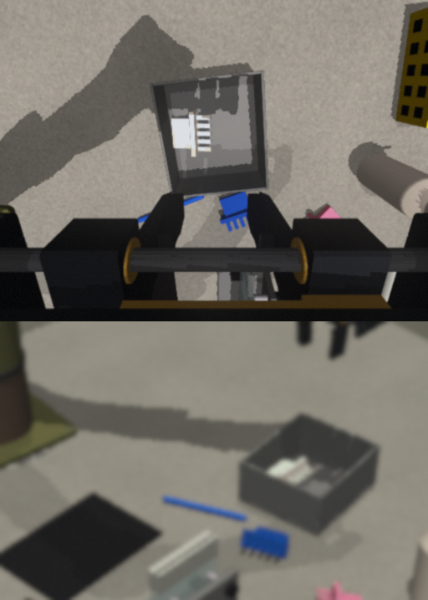

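Comb lies in the box (white, around 190,133), released. On to the gauge.

play_rows(commands=[{"travel": [-0.4,0,0],"delta_rot": [0,0,0],"gripper": 0},{"travel": [-0.8,0,0],"delta_rot": [0,0,-0.045],"gripper": 0},{"travel": [-0.98,0,0],"delta_rot": [0,0,-0.0916],"gripper": 0},{"travel": [-0.98,0,0],"delta_rot": [0,0,-0.0916],"gripper": 0},{"travel": [-0.98,0,0],"delta_rot": [0,0,-0.0916],"gripper": 0}])

```text
clock: 9.68
tool_pos: [0.4856, 0.1423, 0.2546]
eef_rot: [0.558, 0.83, 0.0, -0.001]
contact_force: [0.1, 0.0, -0.2]
opening: 0.501
```

```bash
python3 -c "
from h import *
go(.528,-.263,.26,112.2)"
```

```text
t 9.68 pos [0.4856 0.1423 0.2546] travel [-2.6087 -0.7579 -0.0392] rot [-0.0002 -0.0005 -0.0001] F [ 0.09  0.   -0.19] op 0.501
```

play_rows(commands=[{"travel": [-0.4,-0.12,0],"delta_rot": [0,0,0],"gripper": 0},{"travel": [-0.8,-0.23,0],"delta_rot": [0,0,0],"gripper": 0},{"travel": [-0.98,-0.28,0],"delta_rot": [0,0,0],"gripper": 0}])

```text
clock: 10.05
tool_pos: [0.5029, -0.013, 0.2547]
eef_rot: [0.559, 0.829, -0.001, -0.0]
contact_force: [0.4, -0.3, 0.7]
opening: 0.498
```

play_rows(commands=[{"travel": [-0.4,-0.12,0],"delta_rot": [0,0,0],"gripper": 0},{"travel": [-0.8,-0.23,0],"delta_rot": [0,0,0],"gripper": 0},{"travel": [-0.98,-0.28,0],"delta_rot": [0,0,0],"gripper": 0},{"travel": [-0.98,-0.28,0],"delta_rot": [0,0,0],"gripper": 0},{"travel": [-0.98,-0.28,0],"delta_rot": [0,0,0],"gripper": 0}])

```text
clock: 10.68
tool_pos: [0.5198, -0.16, 0.2553]
eef_rot: [0.556, 0.831, 0.001, -0.0]
contact_force: [0.4, 0.6, -0.5]
opening: 0.502
```

Run:
```python
from h import *
np.set_printoptions(precision=4,suppress=True)
s=viewer.snapshot("wrist"); P=cloud(s).reshape(-1,3); P=P[~np.isnan(P[:,0])]
def rect(n,x,y,w,a,b):
    Q=P[(P[:,2]>a)&(P[:,2]<b)&(abs(P[:,0]-x)<w)&(abs(P[:,1]-y)<w)]
    if len(Q)>9: print(n,len(Q),cv2.minAreaRect((Q[:,:2]*1000).astype(np.float32)),Q.mean(0))
rect("handle",.528,-.263,.05,.12,.145); rect("holder",.528,-.263,.07,.078,.088)
rect("plates",.564,-.042,.09,.113,.124);rect("foot",.564,-.042,.09,.008,.022)
go(.528,-.263,.116,112.2)
```

```text
handle 403 ((526.8499755859375, -262.2298583984375), (13.981882095336914, 30.2698974609375), 22.456933975219727) [ 0.5261 -0.2592  0.1328]
holder 1660 ((527.2171630859375, -262.75970458984375), (71.5626220703125, 71.94850158691406), 22.530670166015625) [ 0.5335 -0.2498  0.0849]
plates 2555 ((562.11669921875, -42.05914306640625), (20.459720611572266, 109.97561645507812), 5.663597583770752) [ 0.5615 -0.0388  0.1191]
foot 3650 ((563.480224609375, -41.69013214111328), (108.89241027832031, 130.32659912109375), 5.793979167938232) [ 0.5327 -0.0444  0.0164]
t 10.72 pos [ 0.5198 -0.16    0.2554] travel [-0.6569 -0.2122  0.9281] rot [ 0.0003 -0.0004  0.0013] F [ 0.19  0.7  -0.26] op 0.499
```

play_rows(commands=[{"travel": [-0.35,-0.11,0],"delta_rot": [0,0,0],"gripper": 0},{"travel": [-0.653,-0.211,0.2],"delta_rot": [0,0,0],"gripper": 0},{"travel": [-0.653,-0.211,0.4],"delta_rot": [0,0,0],"gripper": 0},{"travel": [-0.653,-0.211,0.6],"delta_rot": [0,0,0],"gripper": 0},{"travel": [-0.653,-0.211,0.7],"delta_rot": [0,0,0],"gripper": 0},{"travel": [-0.653,-0.211,0.7],"delta_rot": [0,0,0],"gripper": 0}])

```text
clock: 11.48
tool_pos: [0.5271, -0.2642, 0.1498]
eef_rot: [0.557, 0.831, 0.0, -0.001]
contact_force: [-0.2, -0.2, 1.0]
opening: 0.498
```

```bash
python3 -c "
from h import *
go(.5272,-.2625,.098,112.4)"
```

```text
t 11.47 pos [ 0.5271 -0.2642  0.1498] travel [0.01   0.0052 0.3455] rot [-0.0002 -0.0004 -0.0004] F [-0.22 -0.2   0.98] op 0.498
```

play_rows(commands=[{"travel": [0.01,0.005,0.2],"delta_rot": [0,0,0],"gripper": 0},{"travel": [0.01,0.005,0.345],"delta_rot": [0,0,0],"gripper": 0},{"travel": [0.01,0.005,0.345],"delta_rot": [0,0,0],"gripper": 0},{"travel": [0.01,0.005,0.345],"delta_rot": [0,0,0],"gripper": -1},{"travel": [0.01,0.005,0.345],"delta_rot": [0,0,0],"gripper": -1},{"travel": [0.01,0.005,0.345],"delta_rot": [0,0,0],"gripper": -1},{"travel": [0.01,0.005,0.345],"delta_rot": [0,0,0],"gripper": -1},{"travel": [0.01,0.005,0.345],"delta_rot": [0,0,0],"gripper": -1},{"travel": [0.01,0.005,0.345],"delta_rot": [0,0,0],"gripper": -1},{"travel": [0.01,0.005,0.345],"delta_rot": [0,0,0],"gripper": -1}], force=45)

```text
clock: 12.72
tool_pos: [0.5276, -0.2643, 0.0992]
eef_rot: [0.558, 0.83, 0.0, 0.001]
contact_force: [-0.6, 0.8, 7.2]
opening: 0.155
```

```bash
python3 -c "
from h import *
go(.5272,-.2625,.26,112.4)"
```

```text
t 12.72 pos [ 0.5276 -0.2643  0.0992] travel [ 0.0109  0.0029 -1.0722] rot [ 0.0002  0.0003 -0.0012] F [-0.57  0.82  7.21] op 0.155
```

play_rows(commands=[{"travel": [0,0,-0.1],"delta_rot": [0,0,0],"gripper": -1},{"travel": [0,0,-0.3],"delta_rot": [0,0,0],"gripper": -1},{"travel": [0,0,-0.55],"delta_rot": [0,0,0],"gripper": -1},{"travel": [0,0,-0.8],"delta_rot": [0,0,0],"gripper": -1},{"travel": [0,0,-1],"delta_rot": [0,0,0],"gripper": -1},{"travel": [0,0,-1],"delta_rot": [0,0,0],"gripper": -1},{"travel": [0,0,-1],"delta_rot": [0,0,0],"gripper": -1}])

```text
clock: 13.6
tool_pos: [0.5263, -0.2641, 0.2477]
eef_rot: [0.558, 0.83, -0.0, -0.001]
contact_force: [0.7, -0.1, -1.6]
opening: 0.154
```

```bash
python3 -c "
from h import *
s=viewer.snapshot('wrist'); save(s,'w4',k=1.2)
go(.562,-.13,.25,95.85)"
```

```text
t 13.65 pos [ 0.5261 -0.264   0.2473] travel [ 0.7367  0.5594 -0.0184] rot [-0.0008 -0.0004  0.0909] F [ 0.37 -0.35 -1.35] op 0.15
```

View pics/w4.png

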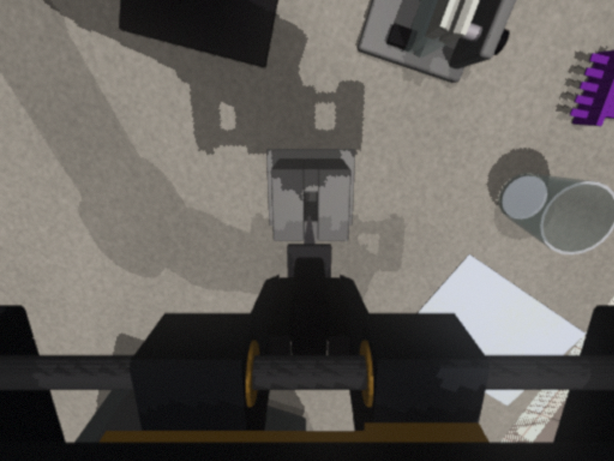

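play_rows(commands=[{"travel": [0.37,0.28,0],"delta_rot": [0,0,0.045],"gripper": -1},{"travel": [0.737,0.559,0],"delta_rot": [0,0,0.091],"gripper": -1},{"travel": [0.737,0.559,0],"delta_rot": [0,0,0.091],"gripper": -1},{"travel": [0.737,0.559,0],"delta_rot": [0,0,0.091],"gripper": -1},{"travel": [0.737,0.559,0],"delta_rot": [0,0,0.091],"gripper": -1}])

```text
clock: 14.28
tool_pos: [0.5621, -0.1326, 0.2476]
eef_rot: [0.671, 0.741, -0.001, -0.0]
contact_force: [-1.0, -1.1, -1.2]
opening: 0.157
```

Run:
```python
from h import *
np.set_printoptions(precision=4,suppress=True)
s=viewer.snapshot("wrist"); W=cloud(s); save(s,"w5",crop=(160,40,360,300),k=2.3)
st=r.get_state();c=np.array(st["tool_pos"])
P=W.reshape(-1,3); P=P[~np.isnan(P[:,0])]
Rz=R.from_euler("z",-5.85,degrees=True).as_matrix()
o=np.array([.5637,-.0415,0]); S=(P-o)@Rz.T*1000
t=(c-o)@Rz.T*1000; print("tcp in stand",t)
pl=S[(abs(S[:,0])<20)&(abs(S[:,1])<56)&(S[:,2]>112)&(S[:,2]<124)]
for y in range(-50,50,20):
    q=pl[abs(pl[:,1]-y)<10]
    h=np.histogram(q[:,0],np.arange(-16,17,1.0))[0]; print(y,len(q),h)
print(pl[:,2].mean())
G=S[(abs(S[:,0]-t[0])<16)&(abs(S[:,1]-t[1])<30)&(S[:,2]>150)&(S[:,2]<250)]
for z in range(155,245,10):
    q=G[abs(G[:,2]-z)<5]
    if len(q)>3: print(z,len(q),np.percentile(q[:,0],[2,50,98]),np.percentile(q[:,1],[2,98]))
go(.562,-.0417,.25,95.85)
```

```text
tcp in stand [-10.8255 -90.5989 247.7467]
-50 262 [ 0  0  0  0  0 16 16 16 16 16 16 16 16  0  0  0  7 24 22 17 16 16 16 16
  0  0  0  0  0  0  0  0]
-30 367 [ 0  0  0  0  0 22 22 22 22 22 22 22 21  0  0  0 21 22 22 22 22 22 22 22
 17  0  0  0  0  0  0  0]
-10 390 [ 0  0  0  0  0 23 23 23 23 23 23 34 12  0  0  0 23 23 23 22 25 31 30 26
  3  0  0  0  0  0  0  0]
10 425 [ 0  0  0  0  0 24 24 24 24 24 42 30  0  0  0  0 22 24 33 37 26 24 24 24
 19  0  0  0  0  0  0  0]
30 458 [ 0  0  0  0  0 25 26 25 26 39 36 25 25  0  0  0  5 41 30 25 26 26 37 31
 10  0  0  0  0  0  0  0]
119.49373625810944
165 12 [-12.3037 -11.4494  -9.9697] [-77.5148 -77.0817]
175 12 [-12.2483 -11.0108  -9.8016] [-77.3788 -76.6893]
185 27 [-12.9747 -11.3767  -9.0781] [-77.5672 -76.8536]
195 25 [-13.5366 -11.3383  -9.1118] [-77.5369 -76.9642]
205 42 [-13.6    -11.3037  -8.453 ] [-77.7308 -76.7185]
215 18 [-14.029  -11.2848  -8.5433] [-77.5473 -76.8777]
235 618 [-21.6901 -11.1744  -0.4284] [-85.0108 -69.0903]
t 14.32 pos [ 0.5622 -0.1327  0.2477] travel [ 0.604   0.0584 -0.0158] rot [-0.0006  0.0004 -0.0012] F [ 0.08 -0.09 -0.86] op 0.155
```

View pics/w5.png

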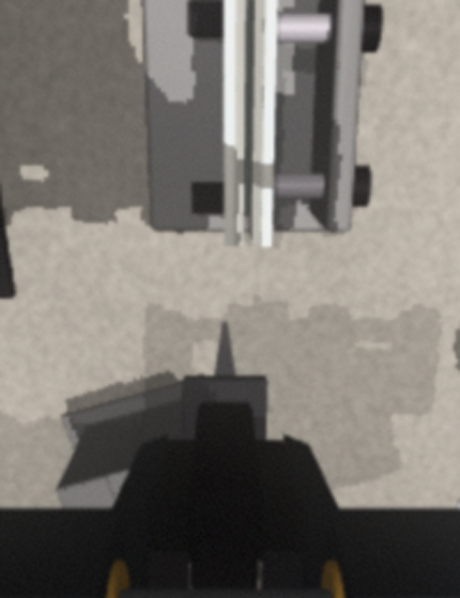

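play_rows(commands=[{"travel": [0.3,0.068,0],"delta_rot": [0,0,0],"gripper": -1},{"travel": [0.6,0.068,0],"delta_rot": [0,0,0],"gripper": -1},{"travel": [0.6,0.068,0],"delta_rot": [0,0,0],"gripper": -1},{"travel": [0.6,0.068,0],"delta_rot": [0,0,0],"gripper": -1},{"travel": [0.6,0.068,0.13],"delta_rot": [0,0,0],"gripper": -1},{"travel": [0.6,0.068,0.17],"delta_rot": [0,0,0],"gripper": -1},{"travel": [0.6,0.068,0.17],"delta_rot": [0,0,0],"gripper": -1}])

```text
clock: 15.2
tool_pos: [0.5638, -0.041, 0.2226]
eef_rot: [0.671, 0.741, -0.001, -0.0]
contact_force: [-0.7, 0.5, -1.0]
opening: 0.155
```

```bash
cat > m.py <<'E'
from h import *
np.set_printoptions(precision=2,suppress=True)
s=viewer.snapshot("wrist"); P=cloud(s).reshape(-1,3); P=P[~np.isnan(P[:,0])]
st=r.get_state();c=np.array(st["tool_pos"])
Rz=R.from_euler("z",-5.85,degrees=True).as_matrix(); o=np.array([.5637,-.0415,0]); S=(P-o)@Rz.T*1000; t=(c-o)@Rz.T*1000
print("clock",st["clock"],"tcp in stand",t,"F stand",Rz@np.array(st["contact_force"]),"M",Rz@np.array(st["moment"]),"rot",(R.from_matrix(Rz)*R.from_quat(st["eef_rot"])).as_quat())
G=S[(abs(S[:,0]-t[0])<16)&(abs(S[:,1]-t[1])<30)]
for z in range(int(t[2])-82,int(t[2])-10,8):
    q=G[abs(G[:,2]-z)<4]; q=q[abs(q[:,1]-t[1]-13)<3]
    if len(q)>3: print(z,len(q),np.percentile(q[:,0],[2,50,98]))
pl=S[(abs(S[:,0])<20)&(S[:,1]<56)&(S[:,1]>14)&(S[:,2]>112)&(S[:,2]<124)]
f=pl[pl[:,0]<-2];b=pl[pl[:,0]>-2]; print("front",np.percentile(f[:,0],[1,99]),"rear",np.percentile(b[:,0],[1,99]))
E
python3 m.py
```

```text
clock 15.25 tcp in stand [  0.59   1.   223.09] F stand [-0.28  0.62 -1.23] M [-0.05 -0.06  0.  ] rot [ 0.71  0.71 -0.    0.  ]
141 10 [-1.15 -0.3   1.21]
149 11 [-1.1   0.53  1.35]
157 15 [-1.84 -0.26  1.31]
165 20 [-1.78  0.14  2.05]
173 27 [-2.42 -0.22  2.32]
181 30 [-2.33  0.15  2.64]
189 21 [-2.95 -0.19  2.55]
front [-11.15  -3.76] rear [0.57 8.56]
```

play_rows(commands=[{"travel": [0,-0.008,0.03],"delta_rot": [0,0,0],"gripper": -1},{"travel": [0,-0.008,0.07],"delta_rot": [0,0,0],"gripper": -1},{"travel": [0,-0.008,0.12],"delta_rot": [0,0,0],"gripper": -1},{"travel": [0,-0.008,0.17],"delta_rot": [0,0,0],"gripper": -1},{"travel": [0,-0.008,0.21],"delta_rot": [0,0,0],"gripper": -1},{"travel": [0,-0.008,0.25],"delta_rot": [0,0,0],"gripper": -1},{"travel": [0,-0.008,0.25],"delta_rot": [0,0,0],"gripper": -1},{"travel": [0,-0.008,0.25],"delta_rot": [0,0,0],"gripper": -1}])

```text
clock: 16.25
tool_pos: [0.5626, -0.0397, 0.1854]
eef_rot: [0.67, 0.742, -0.0, -0.0]
contact_force: [-1.7, 0.1, -1.2]
opening: 0.15
```

```bash
python3 m.py
```

```text
clock 16.3 tcp in stand [ -0.92   1.95 185.51] F stand [-1.1   0.31 -1.21] M [-0.02  0.19  0.02] rot [ 0.71  0.71 -0.   -0.  ]
103 8 [-2.22 -1.37 -0.54]
111 9 [-2.2  -1.36  0.27]
119 161 [-10.76  -1.36   8.07]
127 19 [-2.87 -1.33  0.95]
135 25 [-3.54 -1.32  0.9 ]
143 29 [-3.75 -0.59  1.54]
151 26 [-4.05 -1.29  1.45]
front [-11.12  -2.91] rear [-0.56  8.54]
```

play_rows(commands=[{"travel": [0,-0.003,0.015],"delta_rot": [0,0,0],"gripper": -1},{"travel": [0,-0.003,0.03],"delta_rot": [0,0,0],"gripper": -1},{"travel": [0,-0.003,0.04],"delta_rot": [0,0,0],"gripper": -1},{"travel": [0,-0.003,0.04],"delta_rot": [0,0,0],"gripper": -1}])

```text
clock: 16.8
tool_pos: [0.5624, -0.0397, 0.1793]
eef_rot: [0.67, 0.742, -0.0, 0.0]
contact_force: [0.7, -0.3, -2.0]
opening: 0.155
```

```bash
python3 m.py
```

```text
clock 16.85 tcp in stand [ -1.07   1.97 179.35] F stand [-0.37 -0.37 -2.22] M [-0.09  0.03 -0.04] rot [0.71 0.71 0.   0.  ]
97 7 [-2.33 -1.48 -0.64]
105 11 [-2.31 -1.47  0.16]
113 26 [-3.79 -1.07  2.04]
121 163 [-10.63  -0.69   8.49]
129 27 [-3.66 -1.45  0.78]
137 31 [-3.59 -1.43  1.41]
145 22 [-4.19 -1.08  1.32]
front [-11.15  -2.99] rear [-0.68  8.74]
```

```bash
cat > f.py <<'E'
from h import *
np.set_printoptions(precision=2,suppress=True)
Rz=R.from_euler("z",-5.85,degrees=True).as_matrix(); o=np.array([.5637,-.0415,0])
A=[]
for i in range(8):
    viewer.snapshot("top"); st=r.get_state(); A.append(np.r_[(np.array(st["tool_pos"])-o)@Rz.T*1000,Rz@np.array(st["contact_force"]),Rz@np.array(st["moment"])])
A=np.array(A);print(st["clock"],"p",A[:,:3].mean(0),"F",A[:,3:6].mean(0),"+-",A[:,3:6].std(0),"M",A[:,6:].mean(0))
E
python3 f.py
```

```text
17.25 p [ -1.1    1.96 179.35] F [-0.21 -0.08 -2.37] +- [0.5  0.61 0.4 ] M [-0.04  0.   -0.01]
```

play_rows(commands=[{"travel": [0,0,0.02],"delta_rot": [0,0,0],"gripper": -1},{"travel": [0,0,0.04],"delta_rot": [0,0,0],"gripper": -1},{"travel": [0,0,0.04],"delta_rot": [0,0,0],"gripper": -1}])

```text
clock: 17.62
tool_pos: [0.5625, -0.0396, 0.1733]
eef_rot: [0.67, 0.742, 0.0, 0.0]
contact_force: [-0.1, -0.3, -1.2]
opening: 0.159
```

```bash
python3 f.py
```

```text
18.025 p [ -0.97   2.01 173.37] F [ 0.36  0.18 -1.69] +- [0.23 0.58 0.57] M [-0.01 -0.11 -0.01]
```

play_rows(commands=[{"travel": [0,0.002,0.015],"delta_rot": [0,0,0],"gripper": -1},{"travel": [0,0.002,0.03],"delta_rot": [0,0,0],"gripper": -1},{"travel": [0,0.002,0.04],"delta_rot": [0,0,0],"gripper": -1}])

```text
clock: 18.4
tool_pos: [0.5629, -0.0396, 0.1677]
eef_rot: [0.67, 0.742, 0.0, 0.0]
contact_force: [-1.2, -0.3, 4.8]
opening: 0.153
```

```bash
python3 f.py; python3 m.py
```

```text
18.8 p [ -0.67   1.99 167.53] F [-0.8   0.03  3.63] +- [0.41 0.54 0.65] M [-0.03  0.12 -0.02]
clock 18.85 tcp in stand [ -0.68   1.98 167.53] F stand [-0.28  0.09  3.23] M [-0.04  0.07 -0.03] rot [0.71 0.71 0.   0.  ]
85 6 [-1.92 -1.07 -0.23]
93 12 [-1.89 -1.07  0.57]
101 13 [-2.64 -0.28  0.54]
109 20 [-2.59 -1.05  1.25]
117 176 [-11.15  -1.04   9.1 ]
125 52 [-11.11  -1.03   9.06]
133 25 [-3.76 -1.02  1.71]
front [-11.1   -3.13] rear [-1.04  9.52]
```

play_rows(commands=[{"travel": [0,0.0005,0.011],"delta_rot": [0,0,0],"gripper": -1},{"travel": [0,0.001,0.022],"delta_rot": [0,0,0],"gripper": -1},{"travel": [0,0.001,0.033],"delta_rot": [0,0,0],"gripper": -1}])

```text
clock: 19.23
tool_pos: [0.563, -0.0396, 0.1627]
eef_rot: [0.67, 0.742, 0.0, 0.0]
contact_force: [-1.1, 0.6, 6.4]
opening: 0.152
```

```bash
python3 f.py; python3 m.py; python3 -c "
from h import *
s=viewer.snapshot('scene'); save(s,'end',crop=(150,90,400,270),k=3)"
```

```text
19.625 p [ -0.5    2.02 162.59] F [-0.71  0.2   4.73] +- [0.4  0.47 0.25] M [-0.02  0.11 -0.02]
clock 19.675 tcp in stand [ -0.52   1.98 162.57] F stand [ 0.39 -0.36  5.09] M [-0.04  0.08  0.01] rot [0.71 0.71 0.   0.  ]
80 9 [-1.76 -0.91 -0.06]
88 11 [-1.71 -0.89  0.74]
96 22 [-3.25 -1.67  0.71]
104 19 [-2.42 -0.88  1.41]
112 26 [-3.43 -0.87  1.7 ]
120 203 [-10.78   0.55   9.77]
128 27 [-3.62 -0.85  1.91]
front [-11.1  -3. ] rear [-0.86  9.93]
```

View pics/end.png

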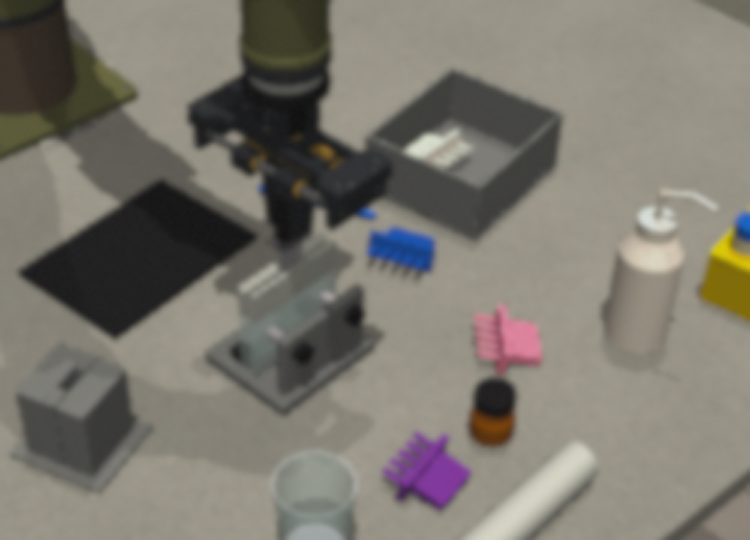

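The gauge sits between the plates, the comb is in the box (around 440,150), and the bystanders have not moved. Handing in.

```bash
python3 -c "
from h import *
print(r.finish_job())"
```

```text
the job is handed in; nothing more can be done
None
```

The reject comb is lying released in the discard box. The gauge is gripped upright in the slot, and I handed the job in at about 19.8 s; no verdict was reported.

- **Depth:** by my estimate the tip is about 46 mm below the plate tops and about 2 mm from the slot's middle. This comes from the tool height and the gauge's position in the grip.
- **Pinch:** I estimate 5 to 6 N. The drag was 6 to 8 N while the gauge slid, and the wrist pictures show the rear plate pushed back by about 1.1 to 1.4 mm. The pinch itself cannot be read directly.
- **Front plate:** the net sideways force was under 1 N, so the front plate should be carrying about 4 N or more.
- **Last picture:** it shows the comb in the box and the visible bystanders (wash bottle, jar, beaker) where they stood. The cylinder was outside the crop; the arm's path kept well clear of it.
- **Disagreements:** the scene camera's positions differed from the top and wrist cameras by 3 to 4 mm, so I used the top and wrist values. The gap read anywhere from 3.2 to 4.3 mm in the pictures, so I set the depth by force; drag began at a blade thickness of about 4.5 mm.

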